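# Pry open the contact jig and hold its spring slide at the mark

## Robot

A 7-joint arm with a two-finger parallel gripper is mounted at the origin on a cart in front of the work surface, level with it; the furniture and walls round the work are solid. World frame = base frame: x ahead of the robot, y to its left, z up, the work surface at z = 0. Lengths are in m, angles in degrees, forces in N, time in s.
With the tool pointing down it reaches from about 0.4 to 0.925 m from the base axis. Payload 4.1 kg.
Tool frame: the origin (TCP) lies at the very end of the fingers, on their centre line; the grasp point (between the pads) lies 19 mm behind it (pinch_z is the distance from the TCP to the grasp point, in m); y points along the fingers, z is the direction in which the jaws open and shut, and the axes are right-handed (so a half turn about y gives the same grasp; the last joint's range is limited). The gripper opens to 85 mm and grips with 20 to 120 N. Pads are 22 mm wide; open, the fingers measure 114 mm over their backs; the gripper's body (76 mm by 85 mm) begins 54 mm behind the grasp point. The pads swing forward as they close: fully open they stand 13 mm farther back than shut.
Start: joints at [-74.255, 22.827, 2.584, 88.041, -1.071, 69.15, -2.905], TCP at [0.237, 0.605, 0.194] pointing down, gripper open.
Joint ranges: [-161.44, 161.44], [-28.35, 127.94], [-78.24, 83.42], [0, 140.83], [-78.03, 258.03], [13.02, 114.36], [-168.23, 168.23]. Speed limits (degrees/s): [147.25, 147.25, 180, 180, 180, 180, 180].

## Interface

Orientations are given as a 3x3 rotation matrix whose columns are the frame's x, y, z axes.
In Python, from station import get_obs, camera, hand_in, pinch_z gives the robot as it stands. The module is installed in compiled form; this text tells all that it offers.
- The arm moves only by the shell command python3 -m crank 'ROWS' [FORCE]. ROWS is JSON, a list of rows, each a list of 7 numbers: the turn, a rotation vector about the tool's x, y, z in rad, then the shift along the tool's x, y, z in m, then the opening, from -1 (shut) to 1 (fully open). A call has 1 to 10 rows; each row shifts and turns the pose as measured when the row begins, along the tool's axes as they then stand; what a row does not reach is not made up. A row lasts 1/8 s, in which the tool goes at most 62.5 mm and 10.7 degrees, less where a joint would pass 70% of its speed; a pose out of reach is approached as far as the arm can. A call is refused whole if a number of a shift passes 0.0625 or a number of a turn 0.188, either way. A call with a gripper value outside its range is refused whole. The fingers move at their own pace and stop on an object; FORCE is the grip in N (left out, the last holds). Time passes only in rows, so rows that do not move let the fingers close. It gives the time, the measured TCP pose, the force and the opening at its end, in the units of the state.
- get_obs(): the state, without advancing time (a new reading comes with each control period).
- camera(name): name is "side" or "top" or "wrist"; returns a dict with "image" (480x640x3 uint8, blue, green, red), "intrinsics" (3x3 intrinsics, pixels), "k1" (the pictures are not rectified: a ray, as slopes to the right and down, at radius r is drawn at 1 + k1 r^2 times it, then the intrinsics apply), "R" (3x3) and "t" (3): a world point X has camera coordinates R X + t; the wrist camera has in their place "hand_eye" (4x4, takes a point from camera to tool coordinates, whose origin is the TCP and whose axes are the tool frame's). Camera axes: x right, y down, z forward; pixel columns grow to the right and rows downward; lengths in m; the calibration is good to about 2 mm. A picture is of the moment at which its call begins: read the wrist's pose just before it. There is no depth.
- hand_in(): hands the job in, once; it reports no verdict.
The state is a dict: "time": time; "q": joint angles; "joint_vel": joint speeds; "effort": joint torques, N m; "eef_pos": TCP position; "orientation": TCP orientation; "force": force on the tool from outside, world axes, zero at the start; "wrist_torque": the same for the moment, N m; "gripper_width": finger opening in m.
Only numpy, scipy, OpenCV 4.12 (cv2) and the standard library are available. Lean on these libraries where they do the work, as an engineer would, in place of code of your own. Each camera call takes 0.05 s, during which the arm holds its last target. There are 200 camera calls.

## Task

Lever the clear hood of the grey contact jig open: put the blade of the blue-handled pry tool into the notch at the hood's front lower edge and lift until the hood swings right back, then lay the tool back down on the bench (not dropped) and let go of it. After that take the orange grip of the jig's spring-loaded slide, pull it towards the front of the jig until its black pointer stands within the width of the red marker, and finish while still holding it there so that the contacts can be inspected. Leave everything else on the bench where it is.

Things in the scene. Friction and masses are not known exactly. Their poses are not given: they have to be found in the camera images.
- jig: Contact test jig: grey box 150 x 84 mm, fixed to the bench, flat top 40 mm above it. Origin on the bench on its centre line; x to the rear (hinge side), y left, z up. Front face at x = -78 mm, rear +72. Closed hood: x = -60 (outer front face) to +60 (hinge), 80 mm wide, top 96 mm above the bench. Slide grip at x = +10, y = 0 when home
- hood_hinge (a point): Middle of the hood's hinge line, on the rear of the jig's top, 40 mm above the bench; the hinge line runs along the jig's y axis
- pry_notch (a point): Middle of the notch in the hood's front lower edge, on its outer face, 6 mm above the jig's top, 120 mm from the hinge line; moves with the hood. Notch 34 mm wide, 12 mm high, open below to the jig's flat top; front wall 3 mm thick, empty for 50 mm behind it. An 18 mm ledge of the jig's top lies in front of it
- hood (a joint): Angle of the clear plastic hood (black edges, 120 x 80 x 56 mm, open below and at the rear, 0.16 kg, weight bar at the rear) in rad: 0 shut, 1.7 open against its stop. No latch. Below about 0.7 rad it falls shut when let go; above about 1.0 rad it swings open to the stop by itself. Do not lift much past 1.2: a blade left high under its edge blocks the swing
- pry_tool_center (a point): Centre of the pry tool's blue handle (80 long x 18 wide x 24 mm high), 12 mm above the bench as it lies; x axis points along the tool to the blade. A steel collar ends the handle 45 mm ahead. Blade: flat steel 14 mm wide, 3 mm thick, at half the handle's height, tip 100 mm ahead of this point. Tool 0.06 kg, loose
- slide_grip (a point): Centre of the slide's orange grip, a block 24 (jig x) x 16 (jig y) x 26 mm high on a narrower stem; its centre is 33 mm above the jig's top (73 mm above the bench), its top 46 mm. Both sides (y) are free once the hood is open; 30 mm behind it a contact strip stands 16 mm above the jig's top
- slide (a joint): How far the slide has been pulled from home towards the front (the jig's -x), in m: 0 home, stop at 0.050. A spring pulls it home: about 3 N at home, growing by 0.7 N per 10 mm. Pinch the grip with 20 N or more so that it does not slip
- pointer (a point): Tip of the slide's black pointer, on the left side (jig y = +29 mm), 8.5 mm above the jig's top; moves with the slide
- mark_mid (a point): Middle of the top of the red marker clip, 10 mm wide along the jig's x, on the scale strip beside the slide's path; axes as the jig's. The clip may sit anywhere from 22 to 42 mm in front of the pointer's home. The pointer is within the marker when it is less than 5 mm from this point along the jig's x
- cutters_b: Red side cutters lying on the bench, bystander, 126 x 50 x 13 mm, origin under its middle
- driver_b: Small yellow screwdriver lying on the bench at the right, bystander, 136 x 12 x 11 mm, origin at its underside
- flat_board_1: Green circuit board lying on the mat at the left, bystander, 140 x 100 x 15 mm, origin under its centre
- tin: Small round white tin, bystander, 41 mm across, 18 mm high, origin under its centre
- flux_pen: White pen with green end lying on the mat, bystander, 115 x 14 x 15 mm, origin at its underside
- reel: Blue-flanged reel standing behind, bystander, 56 mm across, 58 mm high, origin under its centre

How it is judged (in metres and radians):
On the way, in this order (a step that is already met when the one before it is completed fails the run):
1. the hood is lifted by the pry tool (past 0.4 rad, tool touching it, fingers not) (value of joint hood above 0.4 rad and contact force between pry_tool and hood above 0.02 N and contact force between the fingers and hood below 0.5 N), for 0.1 s.
2. the hood stands open and the tool lies on the bench, let go, with the slide not yet pulled (value of joint hood above 1.2 rad and height (world z) of pry_tool_center below 0.025 m and contact force between the fingers and pry_tool below 0.2 N and linear speed of pry_tool below 0.05 m/s and value of joint slide below 0.008 m), for 0.2 s.
At the end, for the whole second after the job is handed in: The fingers hold the slide with its pointer within 5 mm of the middle of the red marker along the jig, at rest; the hood stands open (over 1.2 rad); the pry tool lies still and free on the bench (x of pointer in the frame of mark_mid between -0.005 and 0.005 m and value of joint hood above 1.2 rad and height (world z) of pry_tool_center below 0.025 m and contact force between the fingers and pry_tool below 0.2 N and linear speed of pry_tool below 0.05 m/s and contact force between the fingers and slide above 2 N and contact force between pry_tool and slide below 0.1 N and velocity of joint slide between -0.02 and 0.02 m/s); the arm keeps its last pose, push and grip.
It fails at once if another loose thing is moved more than 25 mm (distance of any of cutters_b, driver_b, flat_board_1, tin, flux_pen, reel from where it was at the start of the episode above 0.025 m).
It fails at once if the pry tool is dropped or thrown (free of the fingers at over 0.9 m/s) (linear speed of pry_tool above 0.9 m/s and contact force between the fingers and pry_tool below 0.05 N).
It also fails if it takes over 64 s, if anything falls off the work surface, if the arm or the gripper's body presses on something with over 40 N, if the wrist force passes 120 N, or if a joint passes its speed limit or range.

## Working session

There is one attempt and no reset: what is moved stays moved. The work goes in short steps, Python scripts to look and compute and a shell command to move; the robot and the scene stay as the last step left them, time stands still between calls to the robot, and variables do not carry over. Pictures are saved under pics/ and viewed, about 8 in all and at most 12, crops included, and the job is handed in when it is done.

```bash
mkdir -p pics; cat > h.py <<'E'
import numpy as np, cv2
from station import get_obs, camera, hand_in, pinch_z
def snap(n,f):
    o=get_obs(); c=camera(n); cv2.imwrite(f'pics/{f}.png',c['image'])
    if 'hand_eye' in c:
        T=np.eye(4);T[:3,:3]=np.array(o['orientation']);T[:3,3]=o['eef_pos']
        M=np.linalg.inv(T@np.array(c['hand_eye'])); c['R']=M[:3,:3]; c['t']=M[:3,3]
    np.savez(f'pics/{f}.npz',K=c['intrinsics'],k1=c['k1'],R=c['R'],t=c['t']); return c
def ray(f,uv):
    d=np.load(f'pics/{f}.npz');K=d['K'];k=float(d['k1'])
    x=(np.array(uv,float)-K[:2,2])/[K[0,0],K[1,1]]; s=x.copy()
    for _ in range(30): s=x/(1+k*(s@s))
    return -d['R'].T@d['t'], d['R'].T@np.r_[s,1]
def onz(f,uv,z):
    o,v=ray(f,uv); return o+v*(z-o[2])/v[2]
def proj(f,X):
    d=np.load(f'pics/{f}.npz');p=d['R']@np.array(X)+d['t'];s=p[:2]/p[2];s=s*(1+float(d['k1'])*(s@s))
    return s*[d['K'][0,0],d['K'][1,1]]+d['K'][:2,2]
E
python3 - <<'E'
from h import *
np.set_printoptions(precision=4,suppress=True)
o=get_obs();print(o,pinch_z)
for n in('side','top'):
    c=snap(n,n+'0');print(n,-np.array(c['R']).T@c['t'],np.array(c['R']),c['intrinsics'],c['k1'])
E
```

```text
{'time': 0.0, 'q': array([-74.2545,  22.8705,   2.5793,  88.1138,  -1.0701,  69.151 ,
        -2.9054]), 'joint_vel': array([-0.0386,  0.1377,  0.031 , -0.1465, -0.0511,  0.0853,  0.0049]), 'effort': array([  0.0001, -47.5117,   1.3645, -25.422 ,   0.0115,   0.0095,
        -0.    ]), 'eef_pos': array([0.2371, 0.6045, 0.1925]), 'orientation': array([[ 0.931 , -0.0006,  0.365 ],
       [-0.365 , -0.0019,  0.931 ],
       [ 0.0001, -1.    , -0.0019]]), 'force': array([ 0.2165, -0.0589, -0.9485]), 'wrist_torque': array([ 0.0018, -0.0047, -0.0081]), 'gripper_width': 0.08546203158181521} 0.0187
side [0.1497 1.0964 0.6898] [[-0.9398 -0.3413 -0.0141]
 [-0.1499  0.449  -0.8809]
 [ 0.307  -0.8258 -0.4732]] [[461.939    0.     324.7124]
 [  0.     461.939  246.0654]
 [  0.       0.       1.    ]] -0.031478989799488044
top [0.3388 0.0642 1.5412] [[-0.0181 -0.9998  0.0096]
 [-0.9927  0.0168 -0.1195]
 [ 0.1193 -0.0117 -0.9928]] [[546.644    0.     322.7657]
 [  0.     546.644  245.6578]
 [  0.       0.       1.    ]] 0.004348769677110243
```

View pics/top0.png

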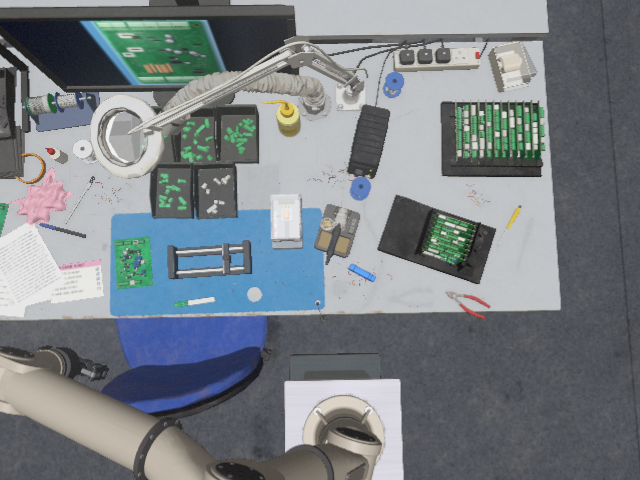

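View pics/side0.png

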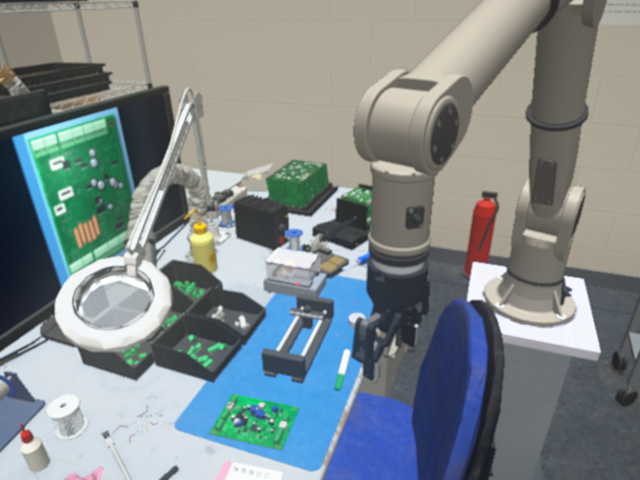

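The top picture shows the jig at about (286,221), the blue pry tool at (362,272), the tin at (254,294) and dark things around (338,232). I'll enlarge the area around the jig and tool.

```bash
python3 - <<'E'
from h import *
im=cv2.imread('pics/top0.png')[180:300,250:400]
cv2.imwrite('pics/crop0.png',cv2.resize(im,None,fx=5,fy=5,interpolation=cv2.INTER_CUBIC))
for uv,z in (((286,221),.05),((362,272),.012),((254,294),.018)): print(onz('top0',uv,z))
E
```

```text
[0.58825858 0.14683323 0.05      ]
[ 0.4463169  -0.06249189  0.012     ]
[0.39004257 0.23935254 0.018     ]
```

View pics/crop0.png

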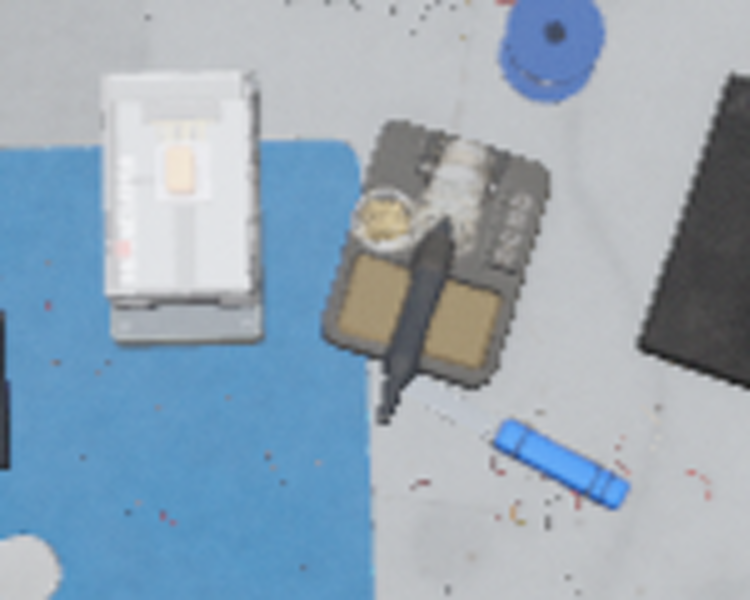

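The jig's axis is nearly along world x. The tool lies with its blade pointing up-left, under or near the soldering iron's tip. I'll move over the tool and look with the wrist camera.

```bash
cat >> h.py <<'E'
from scipy.spatial.transform import Rotation as Ro
np.set_printoptions(precision=4,suppress=True)
def go(p,yaw,pitch=0,verb=True):
    """delta to TCP at p with fingers down, tool x at yaw (deg), then turned by pitch about tool z: (rotvec, shift) in tool axes"""
    o=get_obs();R=np.array(o['orientation']);a=np.radians(yaw)
    x=np.array([np.cos(a),np.sin(a),0]);y=np.array([0,0,-1.]);T=np.c_[x,y,np.cross(x,y)]@Ro.from_euler('z',pitch,degrees=True).as_matrix()
    r=Ro.from_matrix(R.T@T).as_rotvec(); s=R.T@(np.array(p)-o['eef_pos'])
    print('t',o['time'],'turn',r,'shift',s,'| pos',np.array(o['eef_pos']),'F',np.array(o['force']),'w',o['gripper_width'])
E
python3 -m crank '[[0,0,0,0.0365,-0.005,-0.0454,0],[0,0,0,0.0365,-0.005,-0.0454,0],[0,0,0,0.0365,-0.005,-0.0454,0],[0,0,0,0.0365,-0.005,-0.0454,0],[0,0,0,0.0365,-0.005,-0.0454,0],[0,0,0,0.0365,-0.005,-0.0454,0],[0,0,0,0.0365,-0.005,-0.0454,0],[0,0,0,0.0365,-0.005,-0.0454,0],[0,0,0,0.0365,-0.005,-0.0454,0],[0,0,0,0.0365,-0.005,-0.0454,0]]'
python3 -m crank '[[0,0.187,0,0,0,0,0],[0,0.187,0,0,0,0,0],[0,0.187,0,0,0,0,0],[0,0.187,0,0,0,0,0],[0,0.187,0,0,0,0,0],[0,0.187,0,0,0,0,0],[0,0.187,0,0,0,0,0],[0,0.187,0,0,0,0,0],[0,0.187,0,0,0,0,0]]'
python3 -c "
from h import *
go([.446,-.063,.25],-118)
c=snap('wrist','w1');print(c['hand_eye'])"
```

```text
time: 1.35
eef_pos: [0.4139, 0.0342, 0.2408]
orientation: [[0.934, -0.003, 0.356], [-0.356, -0.004, 0.934], [-0.002, -1.0, -0.005]]
force: [1.4, 0.5, -0.0]
gripper_width: 0.043
time: 2.48
eef_pos: [0.4116, 0.0271, 0.2386]
orientation: [[-0.468, -0.008, 0.884], [-0.884, -0.004, -0.468], [0.007, -1.0, -0.005]]
force: [0.0, 0.6, -0.3]
gripper_width: 0.0425
t 2.475 turn [0.0049 0.0022 0.0074] shift [ 0.0637 -0.0113  0.0725] | pos [0.4116 0.0271 0.2386] F [ 0.0447  0.628  -0.3403] w 0.042482137216505886
[[-0.0005  0.9646  0.2638 -0.0665]
 [ 0.0002 -0.2638  0.9646 -0.1806]
 [ 1.      0.0005 -0.     -0.0006]
 [ 0.      0.      0.      1.    ]]
```

```bash
python3 -m crank '[[0,0,0,0.032,0,0.036,0],[0,0,0,0.032,0,0.036,0],[0,0,0,0,0,0,0]]' >/dev/null
python3 -c "
from h import *
go([.446,-.063,.25],-118)
snap('wrist','w2')"
```

```text
t 2.9 turn [0.0052 0.0089 0.0076] shift [-0.0018 -0.0119 -0.0005] | pos [ 0.4455 -0.0649  0.2381] F [-0.6954  0.428   0.8697] w 0.043102836700747243
```

View pics/w2.png

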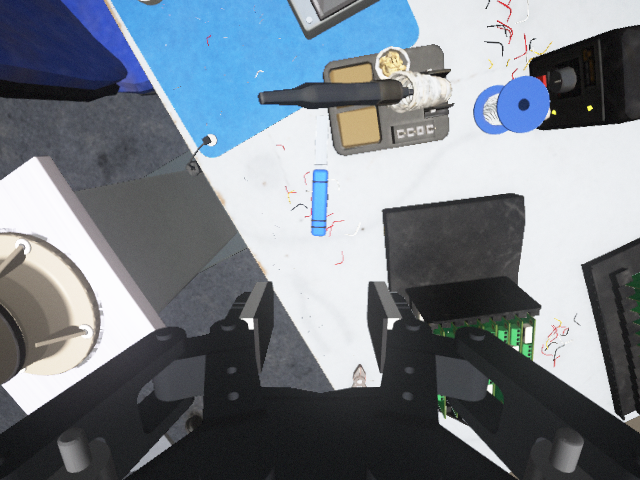

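The blue handle spans (320,169)–(319,236). The soldering stand's edge, near column 330, is just right of where the blade should be. I'll zoom in.

```bash
python3 - <<'E'
from h import *
im=cv2.imread('pics/w2.png')[85:245,260:400]
cv2.imwrite('pics/crop2.png',cv2.resize(im,None,fx=3.7,fy=3.7,interpolation=cv2.INTER_CUBIC))
b=cv2.imread('pics/w2.png').astype(int); m=((b[...,0]>150)&(b[...,2]<90)).astype(np.uint8); m[:160]=0;m[245:]=0;m[:,:290]=0;m[:,350:]=0
ys,xs=np.nonzero(m);print(xs.min(),xs.max(),ys.min(),ys.max())
A=onz('w2',(320,169),.024);B=onz('w2',(319,236),.018);print(A,B,(A+B)/2,A-B,np.degrees(np.arctan2(*(A-B)[1::-1])))
pts=np.array([onz('w2',(x,y),.022)[:2] for x,y in zip(xs,ys)]);r=cv2.minAreaRect((pts*1000).astype(np.float32));print(r)
E
```

```text
312 327 170 235
[ 0.4632 -0.0266  0.024 ] [ 0.4246 -0.0981  0.018 ] [ 0.4439 -0.0623  0.021 ] [0.0386 0.0715 0.006 ] 61.64016782284922
((443.8390197753906, -61.690799713134766), (77.90950012207031, 16.434253692626953), 60.70145797729492)
```

View pics/crop2.png

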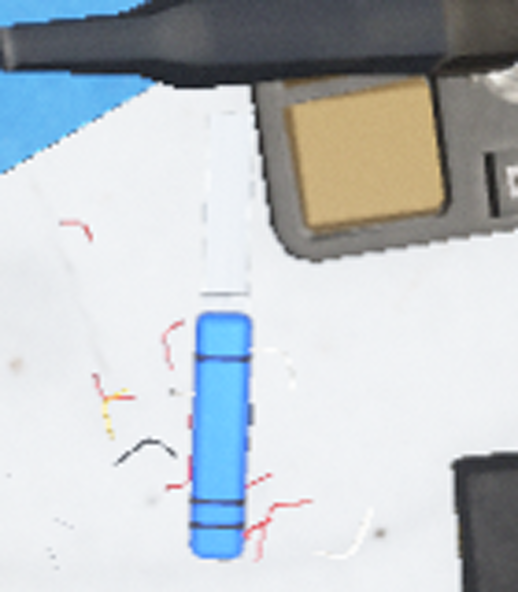

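The blade is clear of the stand, its tip at about (322,115) just short of the iron. I'll descend over the handle.

```bash
python3 -m crank '[[0.005,0,0.007,-0.001,0.045,0.001,0],[0,0,0,0,0.045,0,0],[0,0,0,0,0.045,0,0],[0,0,0,0,0.045,0,0],[0,0,0,0,0.025,0,0],[0,0,0,0,0,0,0]]' >/dev/null
python3 -c "
from h import *
print(onz('w2',(321.6,114.7),.012))
go([.444,-.062,.003],-119)"
```

```text
[0.4926 0.0261 0.012 ]
t 3.7 turn [ 0.0042  0.0514 -0.007 ] shift [0.0106 0.0242 0.0034] | pos [ 0.4456 -0.0512  0.0273] F [ 0.0396 -0.1979  1.0665] w 0.04284156382921463
```

```bash
python3 -m crank '[[0.004,0.05,-0.007,0.0106,0.012,0.0034,0],[0,0,0,0,0.009,0,0],[0,0,0,0,0,0,0]]' >/dev/null
python3 -c "
from h import *
go([.444,-.062,.003],-119)"
```

```text
t 4.075 turn [-0.0032  0.0009 -0.0029] shift [ 0.0015  0.0041 -0.0015] | pos [ 0.446  -0.0614  0.0071] F [ 0.2005 -0.4454  0.3393] w 0.04287921274360529
```

```bash
python3 -m crank '[[0,0,0,0.0015,0.003,-0.0015,0],[0,0,0,0,0,0,-1],[0,0,0,0,0,0,-1],[0,0,0,0,0,0,-1],[0,0,0,0,0,0,-1]]' 60 | tail -3
python3 -m crank '[[0,0,0,0.01,-0.005,0,-1],[0,0,0,0.02,-0.02,0,-1],[0,0,0,0.01,-0.045,0,-1],[0,0,0,0,-0.055,0,-1],[0,0,0,0,-0.055,0,-1],[0,0,0,0,0,0,-1]]' | tail -3
python3 -c "
from h import *
go([.444,-.062,.2],-119); snap('wrist','w3'); snap('top','top3')
im=cv2.imread('pics/w3.png');cv2.imwrite('pics/w3c.png',im)"
```

```text
orientation: [[-0.484, 0.007, 0.875], [-0.875, 0.002, -0.484], [-0.005, -1.0, 0.006]]
force: [0.4, 0.2, 0.4]
gripper_width: -0.0003
orientation: [[-0.488, 0.006, 0.873], [-0.873, 0.001, -0.488], [-0.004, -1.0, 0.004]]
force: [-0.4, -0.2, -0.1]
gripper_width: 0.0004
t 5.45 turn [-0.0045 -0.0036 -0.0041] shift [-0.0462 -0.0087 -0.    ] | pos [ 0.4215 -0.1023  0.1911] F [-0.4    -0.2163 -0.0793] w 0.00040815546825750373
```

View pics/w3c.png

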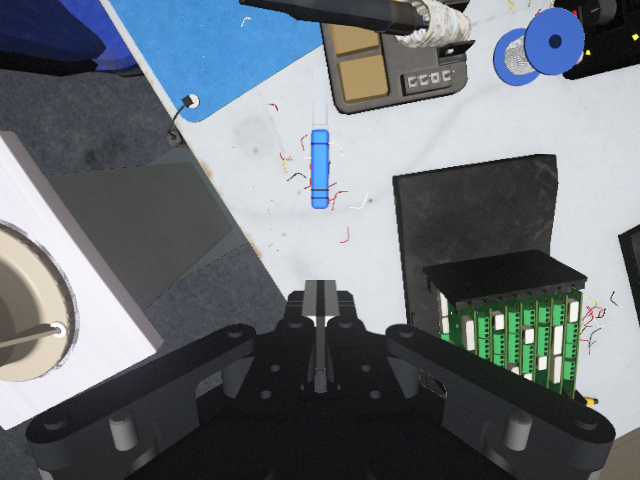

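The grasp missed: the fingers closed to zero and the handle still lies at (320,170). I'll check the geometry.

```bash
python3 - <<'E'
from h import *
o=get_obs();R=np.array(o['orientation']);p=np.array(o['eef_pos'])
for d in(0,-.019,-.05): print(d,proj('w3',p+R@[0,d,0]))
for f in('w3','top3'):
    b=cv2.imread(f'pics/{f}.png').astype(int); m=((b[...,0]>150)&(b[...,2]<90)&(b[...,0]-b[...,1]>60)).astype(np.uint8)
    n,l,s,c=cv2.connectedComponentsWithStats(m)
    for i in range(1,n):
        if 40<s[i,4]<3000 : print(f,s[i],c[i],onz(f,c[i],.022))
print(np.load('pics/w3.npz')['K'],np.load('pics/w3.npz')['k1'])
print(proj('top3',p))
E
```

```text
0 [315.7806 268.8912]
-0.019 [315.5816 281.1952]
-0.05 [315.1538 307.7712]
w3 [  60    0   71   59 1593] [98.6271 24.7213] [0.3268 0.1644 0.022 ]
w3 [ 525    7   60   68 2941] [554.1309  40.829 ] [ 0.7058 -0.0625  0.022 ]
w3 [494  29  46  57 870] [510.2851  60.3046] [ 0.6583 -0.0589  0.022 ]
w3 [312 130  17  13 118] [319.4576 135.3898] [ 0.4601 -0.0322  0.022 ]
w3 [312 144  17  46 298] [319.5    166.8289] [ 0.4451 -0.0591  0.022 ]
w3 [312 196  16  13 106] [319.1509 202.8396] [ 0.4267 -0.0912  0.022 ]
top3 [353 270  21  12  44] [365.4091 275.4545] [ 0.4358 -0.0709  0.022 ]
top3 [209 383  15  10  79] [215.3924 387.7089] [0.1389 0.344  0.022 ]
top3 [129 393  71  20 609] [162.2709 403.9212] [0.0991 0.4866 0.022 ]
[[337.753    0.     320.1058]
 [  0.     337.753  240.5327]
 [  0.       0.       1.    ]] -0.06193192416787143
[383.7891 277.9225]
```

```bash
python3 - <<'E'
from h import *
import json
p=np.array([0.2371,0.6045,0.1925]);z=np.array([.365,.931,0])
for d in(0,.02,.045):
    for s in(-.043,0,.043): print(d,s,proj('side0',p+[0,0,d]+s*z))
snap('side','s3')
a=cv2.imread('pics/side0.png')[260:420,330:450];b=cv2.imread('pics/w3.png')[250:410,260:380]
cv2.imwrite('pics/pair.png',cv2.resize(np.hstack([a,b]),None,fx=3.3,fy=3.3,interpolation=cv2.INTER_CUBIC))
E
```

```text
0 -0.043 [404.8071 370.6445]
0 0 [388.5983 386.6315]
0 0.043 [370.9617 403.991 ]
0.02 -0.043 [405.7488 360.5937]
0.02 0 [389.3451 376.3951]
0.02 0.043 [371.4723 393.5778]
0.045 -0.043 [406.9602 347.6195]
0.045 0 [390.307  363.1609]
0.045 0.043 [372.1308 380.0923]
```

View pics/pair.png

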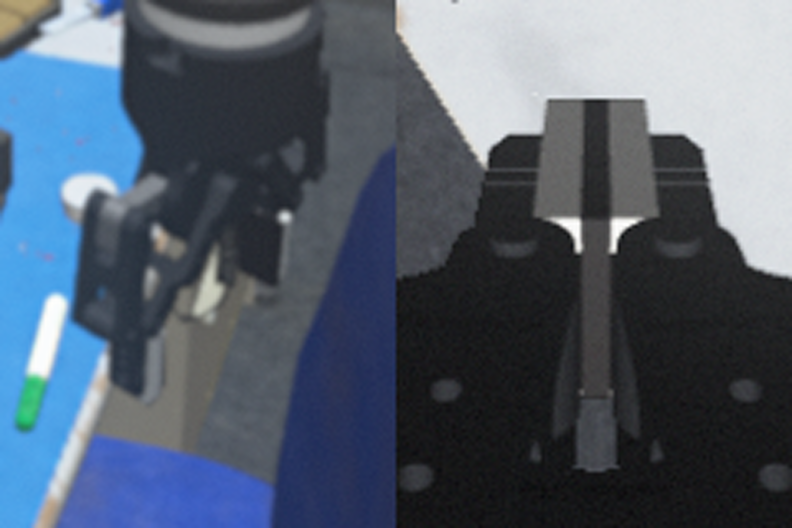

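The side view puts the open fingertips about 45 mm behind the projected TCP, and the wrist view agrees at about 40 mm. So my grasp closed above the handle. I'll go back over it and feel downward in small steps.

```bash
python3 -m crank '[[0,0,0,-0.0462,0,0,0],[0,0,0,0,0.05,0,0],[0,0,0,0,0.05,0,0],[0,0,0,0,0.05,0,0],[0,0,0,0,0.02,0,0],[0,0,0,0,0,0,0]]' |tail -5
python3 -c "
from h import *
go([.444,-.062,-.01],-119)"
```

```text
time: 6.35
eef_pos: [0.4307, -0.0613, 0.0035]
orientation: [[-0.49, -0.022, 0.872], [-0.872, -0.003, -0.49], [0.013, -1.0, -0.018]]
force: [-0.1, 0.4, 0.1]
gripper_width: 0.0427
t 6.35 turn [ 0.0178 -0.0057  0.0132] shift [-0.0061  0.0132  0.0122] | pos [ 0.4307 -0.0613  0.0035] F [-0.0536  0.4184  0.0992] w 0.04268661133211516
```

```bash
python3 -m crank '[[0.018,-0.006,0.013,-0.006,0,0.012,0],[0,0,0,0,0,0,0]]' |tail -5
python3 -c "
from h import *
go([.444,-.062,-.01],-119)"
python3 -m crank '[[0,0,0,0,0.008,0,0],[0,0,0,0,0.006,0,0],[0,0,0,0,0,0,0]]' |tail -5
python3 -c "
from h import *
go([.444,-.062,-.01],-119)"
```

```text
time: 6.6
eef_pos: [0.4453, -0.0624, 0.0037]
orientation: [[-0.485, 0.002, 0.875], [-0.875, -0.001, -0.485], [-0.001, -1.0, 0.002]]
force: [-0.1, 0.5, 0.3]
gripper_width: 0.0425
t 6.6 turn [-0.0021  0.0003 -0.0006] shift [ 0.0003  0.0137 -0.0014] | pos [ 0.4453 -0.0624  0.0037] F [-0.0652  0.4655  0.2681] w 0.04249648043927618
time: 6.98
eef_pos: [0.4467, -0.0621, -0.0098]
orientation: [[-0.484, 0.005, 0.875], [-0.875, 0.0, -0.484], [-0.003, -1.0, 0.005]]
force: [-0.0, -0.5, -0.1]
gripper_width: 0.0428
t 6.975 turn [-0.0045  0.0006 -0.003 ] shift [ 0.0012  0.0002 -0.0025] | pos [ 0.4467 -0.0621 -0.0098] F [-0.0137 -0.5254 -0.1252] w 0.04280240591989677
```

The reported TCP is 10 mm below the bench with no contact, so the real fingertips are well above it. I'll keep probing down.

```bash
python3 -m crank '[[0,0,0,0.001,0.006,-0.002,0],[0,0,0,0,0.005,0,0],[0,0,0,0,0,0,0]]' |sed -n 2,4p
python3 -m crank '[[0,0,0,0,0.004,0,0],[0,0,0,0,0,0,0]]' |sed -n 2,4p
python3 -m crank '[[0,0,0,0,0.004,0,0],[0,0,0,0,0,0,0]]' |sed -n 2,4p
```

```text
eef_pos: [0.4443, -0.062, -0.0215]
orientation: [[-0.484, 0.005, 0.875], [-0.875, 0.001, -0.484], [-0.003, -1.0, 0.004]]
force: [-0.6, -0.6, -0.3]
eef_pos: [0.4443, -0.062, -0.0258]
orientation: [[-0.484, 0.005, 0.875], [-0.875, 0.0, -0.484], [-0.003, -1.0, 0.004]]
force: [1.2, -0.2, -0.9]
eef_pos: [0.4446, -0.062, -0.03]
orientation: [[-0.484, 0.006, 0.875], [-0.875, 0.0, -0.484], [-0.003, -1.0, 0.005]]
force: [0.2, 0.7, -0.6]
```

```bash
for i in 1 2; do :; done
python3 -m crank '[[0,0,0,0,0.004,0,0],[0,0,0,0,0,0,0]]' |sed -n '2p;4p'
python3 -m crank '[[0,0,0,0,0.003,0,0],[0,0,0,0,0,0,0]]' |sed -n '2p;4p'
python3 -c "
from h import *
snap('wrist','w4'); snap('side','s4')
b=cv2.imread('pics/w4.png')[130:450,160:480];cv2.imwrite('pics/w4c.png',cv2.resize(b,None,fx=1.8,fy=1.8))"
```

```text
eef_pos: [0.4446, -0.062, -0.0343]
force: [1.3, -0.4, 0.3]
eef_pos: [0.4447, -0.062, -0.0375]
force: [-0.1, -1.0, -0.2]
```

View pics/w4c.png

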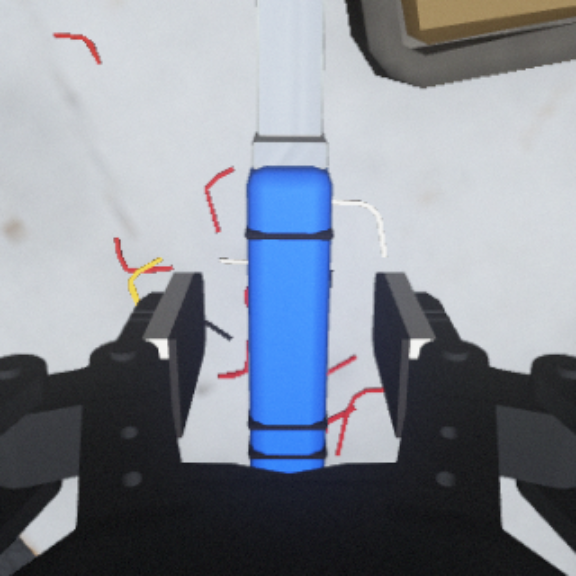

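The fingers now straddle the handle, with the pads alongside its middle. Closing.

```bash
python3 -m crank '[[0,0,0,0,-0.002,0,-1],[0,0,0,0,0,0,-1],[0,0,0,0,0,0,-1],[0,0,0,0,0,0,-1]]' 60 |sed -n '2p;4,5p'
python3 -m crank '[[0,0,0,0.005,-0.005,0,-1],[0,0,0,0.015,-0.015,0,-1],[0,0,0,0.01,-0.03,0,-1],[0,0,0,0,-0.03,0,-1],[0,0,0,0,0,0,-1]]' |sed -n '2,5p'
python3 - <<'E'
from h import *
snap('wrist','w5'); snap('top','top5')
o=get_obs();print(o['eef_pos'],o['q'])
b=cv2.imread('pics/w5.png').astype(int); m=((b[...,0]>130)&(b[...,2]<90)&(b[...,0]-b[...,1]>50)).astype(np.uint8)
n,l,s,c=cv2.connectedComponentsWithStats(m)
print([(s[i],c[i]) for i in range(1,n) if s[i,4]>80])
E
```

```text
eef_pos: [0.4452, -0.0621, -0.0347]
force: [0.5, -0.6, -0.8]
gripper_width: 0.0168
eef_pos: [0.4274, -0.0932, 0.0495]
orientation: [[-0.488, 0.007, 0.873], [-0.873, 0.0, -0.488], [-0.003, -1.0, 0.006]]
force: [0.3, -0.2, -0.6]
gripper_width: 0.0168
[ 0.4254 -0.0925  0.0475] [-24.1904  13.6367  34.8263 125.717  -11.3228  43.4631 -11.0559]
[(array([  26,    0,  211,   92, 8664], dtype=int32), array([121.6597,  27.8773])), (array([242,   0,  27,  31, 332], dtype=int32), array([253.9096,  11.1958])), (array([ 597,    0,   43,   68, 1249], dtype=int32), array([613.6493,  36.992 ])), (array([267,   3,  19,  22, 125], dtype=int32), array([275.504,  13.816])), (array([29, 45, 16, 11, 96], dtype=int32), array([36.0208, 51.8021])), (array([126,  68,  19,  34, 206], dtype=int32), array([135.0437,  85.7913])), (array([298, 221,  45,  37, 686], dtype=int32), array([319.656 , 234.7697])), (array([ 298,  261,   45,  102, 3622], dtype=int32), array([319.8887, 317.2399])), (array([300, 365,  41,  14, 534], dtype=int32), array([320.0131, 371.1049])), (array([300, 381,  41,  12, 425], dtype=int32), array([319.72  , 385.8471]))]
```

The tool is held (width 16.8 mm). I'll lift it clear, turn it to the jig's direction and take a wrist view of the jig from its right.

```bash
python3 -m crank '[[0,0,0,0,-0.055,0,-1],[0,0,0,0,-0.05,0,-1],[0,0,0,-0.035,-0.025,-0.009,-1],[0,0,0,-0.035,-0.025,-0.009,-1],[0,0,0,-0.035,0,-0.009,-1],[0,0,0,-0.035,0,-0.009,-1],[0,0,0,-0.033,0,-0.009,-1]]' |sed -n '2,5p'
python3 -m crank '[[0,0.178,0,0,0,0,-1],[0,0.178,0,0,0,0,-1],[0,0.178,0,0,0,0,-1],[0,0.178,0,0,0,0,-1],[0,0.178,0,0,0,0,-1],[0,0.178,0,0,0,0,-1],[0,0,0,0,0,0,-1]]' |sed -n '2,5p'
python3 - <<'E'
from h import *
go([.47,.08,.2],180)
snap('wrist','w6'); snap('top','top6');snap('side','s6')
E
```

```text
eef_pos: [0.4656, 0.0816, 0.199]
orientation: [[-0.494, -0.014, 0.869], [-0.869, -0.003, -0.494], [0.01, -1.0, -0.011]]
force: [-0.3, 0.3, -0.8]
gripper_width: 0.0167
eef_pos: [0.4588, 0.0826, 0.1885]
orientation: [[-0.999, -0.034, -0.04], [0.04, -0.013, -0.999], [0.034, -0.999, 0.014]]
force: [-0.2, 0.9, 0.3]
gripper_width: 0.0168
t 11.425 turn [-0.0134 -0.04    0.0339] shift [-0.0109 -0.0119  0.0024] | pos [0.4588 0.0826 0.1885] F [-0.1611  0.8845  0.2563] w 0.01682259058251768
```

View pics/w6.png

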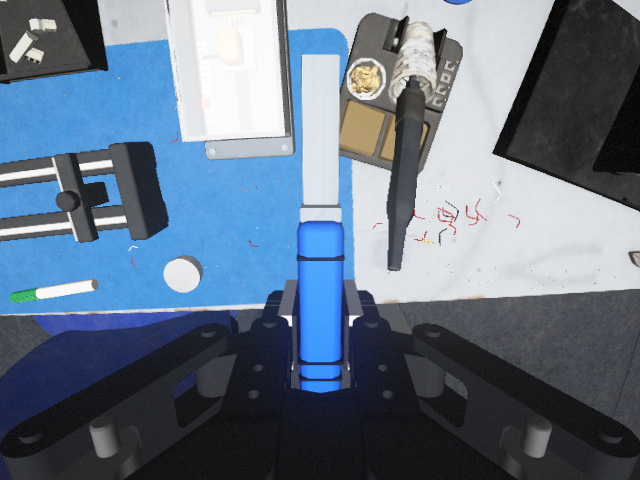

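The jig's ledge front edge runs (208,158)–(293,154) and the blade is straight along column 320. Next, the jig pose from both views.

```bash
python3 - <<'E'
from h import *
L=onz('w6',(208,158),.04);R=onz('w6',(293,154),.04)
print('wrist',L,R,np.linalg.norm(L-R),np.degrees(np.arctan2(*(L-R)[[1,0]]))-90)
for z in(0,.04):
  L=onz('top0',(272.6,248.6),z);R=onz('top0',(302.4,248),z)
  print('top',z,L,R,np.linalg.norm(L-R),np.degrees(np.arctan2(*(L-R)[[1,0]]))-90)
# hood top corners in top0
for n,c in dict(RL=(103,75),RR=(250,72),FL=(107,297),FR=(250,297)).items(): print(n,onz('top0',np.array(c)/5+[250,180],.096))
# zero-view subpixel helper: print blue-ness boundary columns around ledge in w6
b=cv2.imread('pics/w6.png').astype(int); s=b[...,0]-b[...,2]
for u in(215,230,245,260,275,288): print(u,[int(v) for v in s[148:166,u]])
# tip + handle
o=get_obs();Rm=np.array(o['orientation']);p=np.array(o['eef_pos'])
h=p+Rm@[0,-.047,0]
print('handle pred',h,'tip pred',h-Rm[:,0]*.1,proj('w6',h-Rm[:,0]*.1))
E
```

```text
wrist [0.5159 0.1846 0.04  ] [0.5158 0.1039 0.04  ] 0.08067049968249673 -0.03520851353692933
top 0 [0.518  0.1884 0.    ] [0.5183 0.1039 0.    ] 0.08447652341282232 0.1871359347812671
top 0.04 [0.5134 0.1851 0.04  ] [0.5136 0.1029 0.04  ] 0.08228398943622296 0.18713593478121027
RL [0.6521 0.185  0.096 ]
RR [0.6525 0.1059 0.096 ]
FL [0.5316 0.1836 0.096 ]
FR [0.5303 0.1075 0.096 ]
215 [20, 15, 16, 19, 18, 20, 18, 20, 17, 10, 8, 31, 126, 132, 127, 127, 127, 131]
230 [19, 21, 18, 18, 19, 19, 18, 16, 10, 7, 24, 104, 130, 130, 129, 130, 128, 132]
245 [20, 19, 21, 20, 20, 21, 18, 12, 9, 23, 101, 135, 138, 137, 135, 137, 135, 134]
260 [18, 20, 20, 19, 20, 19, 12, 8, 17, 93, 132, 133, 131, 126, 131, 131, 131, 134]
275 [19, 17, 19, 20, 18, 12, 7, 2, 82, 131, 135, 134, 135, 137, 137, 135, 136, 136]
288 [19, 19, 18, 19, 15, 8, 4, 37, 116, 133, 134, 129, 128, 131, 135, 134, 137, 136]
handle pred [0.4608 0.0834 0.2361] tip pred [0.5607 0.0795 0.2328] [320.0212  51.0095]
```

Jig origin is about (0.592, 0.145) with yaw about 0, so the hood front is at x≈0.532. Moving to the pre-insert pose.

```bash
python3 -m crank '[[-0.013,-0.04,0.034,0.02,0.045,-0.03,-1],[0,0,0,0.02,0.045,-0.03,-1],[0,0,0,0,0,0,-1]]' |sed -n '2,5p'
python3 -c "
from h import *
go([.42,.145,.03],180)"
```

```text
eef_pos: [0.4198, 0.1443, 0.0977]
orientation: [[-1.0, 0.006, 0.006], [-0.006, 0.002, -1.0], [-0.006, -1.0, -0.002]]
force: [-0.4, -0.3, -0.4]
gripper_width: 0.0169
t 11.95 turn [ 0.0016  0.0055 -0.0057] shift [ 0.0002  0.0677 -0.0006] | pos [0.4198 0.1443 0.0977] F [-0.389  -0.3021 -0.4311] w 0.016925409783109482
```

```bash
python3 -m crank '[[0.002,0.005,-0.006,0,0.034,-0.001,-1],[0,0,0,0,0.034,0,-1],[0,0,0,0,0.015,0,-1],[0,0,0,0,0,0,-1]]' |sed -n '2,5p'
python3 - <<'E'
from h import *
go([.42,.145,-.001],180)
snap('side','s7');snap('wrist','w7')
o=get_obs();p=np.array(o['eef_pos']);R=np.array(o['orientation']);h=p+R@[0,-.0467,0]
tip=h-R[:,0]*.1;print(h,tip,'side px tip',proj('s7',tip),'notch',proj('s7',[.532,.145,.046]),'hoodcorner',proj('s7',[.532,.185,.04]))
u,v=proj('s7',[.52,.16,.05]).astype(int);a=cv2.imread('pics/s7.png')[v-40:v+40,u-50:u+50];a=cv2.resize(a,(400,320),interpolation=cv2.INTER_CUBIC)
u2,v2=proj('w7',[.522,.145,.045]).astype(int);print(u,v,u2,v2);v2=max(v2,60)
b=cv2.imread('pics/w7.png')[v2-60:v2+100,u2-100:u2+100];b=cv2.resize(b,(400,320),interpolation=cv2.INTER_CUBIC)
cv2.imwrite('pics/p7.png',np.hstack([a,b]))
E
```

```text
eef_pos: [0.4263, 0.1454, 0.016]
orientation: [[-1.0, 0.008, 0.004], [-0.004, 0.002, -1.0], [-0.008, -1.0, -0.002]]
force: [-0.6, -0.1, -0.6]
gripper_width: 0.0167
t 12.45 turn [ 0.0022  0.0044 -0.008 ] shift [0.0065 0.017  0.0004] | pos [0.4263 0.1454 0.016 ] F [-0.6141 -0.0857 -0.6265] w 0.016721734894590272
[0.4267 0.1458 0.0637] [0.5267 0.1462 0.0648] side px tip [316.513  272.1083] notch [314.9555 277.6665] hoodcorner [309.3853 287.59  ]
317 280 322 77
```

View pics/p7.png

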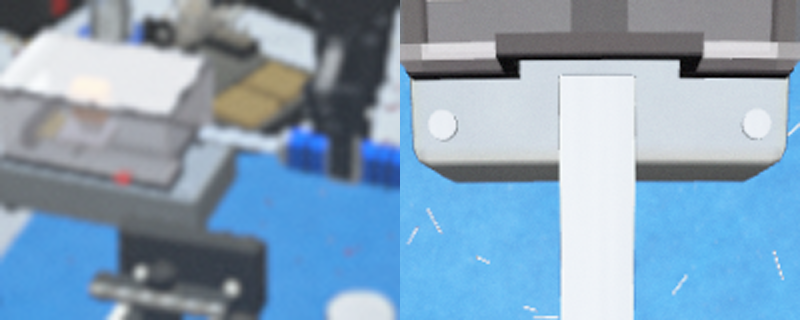

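The blade is centred on the notch (blade at x≈597, notch 518–682 in the crop), with its tip just in front of the hood face. Lowering and inserting.

```bash
python3 -m crank '[[0.002,0.004,-0.008,0.006,0.007,0,-1],[0,0,0,0,0.006,0,-1],[0,0,0,0,0,0,-1]]' |sed -n '2,4p'
python3 -m crank '[[0,0,0,0,0.004,0,-1],[0,0,0,0,0,0,-1]]' |sed -n '2,4p'
python3 -c "
from h import *
go([.42,.145,-.001],180)"
```

```text
eef_pos: [0.4227, 0.1467, 0.0051]
orientation: [[-1.0, 0.005, 0.0], [-0.0, 0.004, -1.0], [-0.005, -1.0, -0.004]]
force: [-0.3, -0.3, -0.8]
eef_pos: [0.4228, 0.1469, 0.001]
orientation: [[-1.0, 0.005, 0.001], [-0.001, 0.004, -1.0], [-0.005, -1.0, -0.004]]
force: [0.4, 0.4, -0.1]
t 13.175 turn [ 0.0042  0.0007 -0.0055] shift [0.0029 0.002  0.0019] | pos [0.4228 0.1469 0.001 ] F [ 0.4438  0.4353 -0.0974] w 0.01672759724622374
```

```bash
python3 -m crank '[[0.004,0,-0.0055,0,0.0025,0.0015,-1],[0,0,0,-0.006,0,0,-1],[0,0,0,-0.006,0,0,-1],[0,0,0,0,0,0,-1]]' |sed -n '2,4p'
python3 -m crank '[[0,0,0,-0.006,0,0,-1],[0,0,0,0,0,0,-1]]' |sed -n '2,4p'
```

```text
eef_pos: [0.4365, 0.1455, -0.0014]
orientation: [[-1.0, 0.001, 0.001], [-0.001, 0.0, -1.0], [-0.001, -1.0, -0.0]]
force: [0.3, 0.6, -0.5]
eef_pos: [0.443, 0.1454, -0.0014]
orientation: [[-1.0, 0.001, 0.001], [-0.001, 0.0, -1.0], [-0.001, -1.0, -0.0]]
force: [-0.8, 0.6, -0.1]
```

No contact force with the tip 11 mm inside the notch. I'll insert a little more, then compute the lifting arc.

```bash
python3 -m crank '[[0,0,0,-0.007,0,0,-1],[0,0,0,-0.006,0,0,-1],[0,0,0,0,0,0,-1]]' |sed -n '2,4p'
cat > arc.py <<'E'
from h import *
import sys
K=.3
def tgt(th,ins=.078,k=K):
    c,s=np.cos(th),np.sin(th);f=k*th
    ex,ez=.652-.12*c+.012*s,.04+.12*s+.012*c
    hx,hz=ex-ins*np.cos(f)+.0015*np.sin(f),ez-ins*np.sin(f)-.0015*np.cos(f)
    return np.array([hx+.0467*np.sin(f),.1455,hz-.0467*np.cos(f)]),f
def pose(th):
    p,f=tgt(th);return p,np.array([[-1,0,0],[0,0,-1],[0,-1.,0]]).T@Ro.from_euler('z',f).as_matrix()
def rows(ths):
    o=get_obs();p=np.array(o['eef_pos']);R=np.array(o['orientation']);print('t',o['time'],p,'F',np.array(o['force']),'w',o['gripper_width'])
    for th in ths:
        q,T=pose(th); print(round(th,2),Ro.from_matrix(R.T@T).as_rotvec().round(3),(R.T@(q-p)).round(4),q.round(4)); p,R=q,T
if __name__=='__main__': rows([float(a) for a in sys.argv[1:]])
E
python3 arc.py 0 .1 .2 .3 .4 .5 .6 .7 .8 .9 1.0 1.1 1.2
```

```text
eef_pos: [0.4571, 0.1455, -0.0014]
orientation: [[-1.0, 0.001, 0.001], [-0.001, 0.0, -1.0], [-0.001, -1.0, -0.0]]
force: [0.7, -0.0, -1.5]
t 14.3 [ 0.4571  0.1455 -0.0014] F [ 0.6539 -0.0124 -1.4528] w 0.016650024620469134
0.0 [ 0.     0.001 -0.001] [ 0.0031 -0.0052 -0.    ] [0.454  0.1455 0.0038]
0.1 [0.   0.   0.03] [-0.0033 -0.0096  0.    ] [0.4573 0.1455 0.0134]
0.2 [0.   0.   0.03] [-0.0048 -0.0093  0.    ] [0.4618 0.1455 0.0228]
0.3 [0.   0.   0.03] [-0.0063 -0.0087  0.    ] [0.4676 0.1455 0.0319]
0.4 [0.   0.   0.03] [-0.0077 -0.008   0.    ] [0.4745 0.1455 0.0406]
0.5 [0.   0.   0.03] [-0.009  -0.0071  0.    ] [0.4825 0.1455 0.0487]
0.6 [0.   0.   0.03] [-0.0101 -0.0061  0.    ] [0.4916 0.1455 0.0563]
0.7 [0.   0.   0.03] [-0.0111 -0.0049  0.    ] [0.5017 0.1455 0.0631]
0.8 [0.   0.   0.03] [-0.012  -0.0036  0.    ] [0.5127 0.1455 0.0691]
0.9 [0.   0.   0.03] [-0.0127 -0.0022  0.    ] [0.5245 0.1455 0.0742]
1.0 [0.   0.   0.03] [-0.0132 -0.0007  0.    ] [0.537  0.1455 0.0784]
1.1 [0.   0.   0.03] [-0.0134  0.0009  0.    ] [0.5501 0.1455 0.0815]
1.2 [0.   0.   0.03] [-0.0135  0.0024  0.    ] [0.5637 0.1455 0.0836]
```

```bash
python3 -m crank '[[0,0,0,0.002,-0.005,0,-1],[0,0,0.03,-0.0033,-0.0096,0,-1],[0,0,0.03,-0.0048,-0.0093,0,-1],[0,0,0.03,-0.0063,-0.0087,0,-1],[0,0,0,0,0,0,-1]]' |sed -n '2,4p'
python3 arc.py .3 .4 .5 .6 .7; python3 -c "
from h import *
snap('wrist','w8');snap('side','s8')"
```

```text
eef_pos: [0.4689, 0.1456, 0.0345]
orientation: [[-0.995, 0.097, 0.001], [-0.001, 0.001, -1.0], [-0.097, -0.995, -0.001]]
force: [0.9, 0.7, -0.7]
t 14.925 [0.4689 0.1456 0.0345] F [ 0.8884  0.7045 -0.7012] w 0.016566628439252395
0.3 [ 0.001  0.001 -0.008] [0.0016 0.0024 0.0001] [0.4676 0.1455 0.0319]
0.4 [0.   0.   0.03] [-0.0077 -0.008   0.    ] [0.4745 0.1455 0.0406]
0.5 [0.   0.   0.03] [-0.009  -0.0071  0.    ] [0.4825 0.1455 0.0487]
0.6 [0.   0.   0.03] [-0.0101 -0.0061  0.    ] [0.4916 0.1455 0.0563]
0.7 [0.   0.   0.03] [-0.0111 -0.0049  0.    ] [0.5017 0.1455 0.0631]
```

```bash
python3 -m crank '[[0,0,0.025,-0.0065,-0.006,0,-1],[0,0,0.03,-0.009,-0.0071,0,-1],[0,0,0.03,-0.0101,-0.0061,0,-1],[0,0,0.03,-0.0111,-0.0049,0,-1],[0,0,0,0,0,0,-1]]' |sed -n '2,4p'
python3 arc.py .7 .8 .9 1.0 1.1; python3 - <<'E'
from h import *
snap('side','s9')
for a,b in(('s7','s8'),('s8','s9')):
    d=cv2.absdiff(cv2.imread(f'pics/{a}.png'),cv2.imread(f'pics/{b}.png')).max(2)
    print(a,b,[(th,int(d[int(v)-6:int(v)+6,int(u)-6:int(u)+6].mean())) for th in(0,.3,.7) for u,v in[proj('s9',[.652-.12*np.cos(th)+.056*np.sin(th),.184,.04+.12*np.sin(th)+.056*np.cos(th)])]])
E
```

```text
eef_pos: [0.5046, 0.1454, 0.0647]
orientation: [[-0.976, 0.218, 0.0], [-0.0, 0.0, -1.0], [-0.218, -0.976, -0.0]]
force: [3.1, -0.7, -4.8]
t 15.65 [0.5046 0.1454 0.0647] F [ 3.1098 -0.7098 -4.8331] w 0.016773908236763054
0.7 [ 0.    0.   -0.01] [ 0.0031  0.0009 -0.0001] [0.5017 0.1455 0.0631]
0.8 [0.   0.   0.03] [-0.012  -0.0036  0.    ] [0.5127 0.1455 0.0691]
0.9 [0.   0.   0.03] [-0.0127 -0.0022  0.    ] [0.5245 0.1455 0.0742]
1.0 [0.   0.   0.03] [-0.0132 -0.0007  0.    ] [0.537  0.1455 0.0784]
1.1 [0.   0.   0.03] [-0.0134  0.0009  0.    ] [0.5501 0.1455 0.0815]
s7 s8 [(0, 51), (0.3, 59), (0.7, 14)]
s8 s9 [(0, 51), (0.3, 56), (0.7, 71)]
```

The hood is following the blade. Continuing the lift to about 1.1 rad.

```bash
python3 -m crank '[[0,0,0.025,-0.0105,-0.003,0,-1],[0,0,0.03,-0.0127,-0.0022,0,-1],[0,0,0.03,-0.0132,-0.001,0,-1],[0,0,0,0,0,0,-1]]' |sed -n '2,4p'
python3 arc.py 1.0 1.1 1.15 1.2; python3 -c "
from h import *
snap('side','s10');snap('wrist','w10')
a=cv2.imread('pics/s10.png')[190:310,240:400];a=cv2.resize(a,(440,330),interpolation=cv2.INTER_CUBIC)
b=cv2.resize(cv2.imread('pics/w10.png')[:400,:][:, 110:530],(346,330))
cv2.imwrite('pics/p10.png',np.hstack([a,b]))"
```

```text
eef_pos: [0.5381, 0.1452, 0.0785]
orientation: [[-0.954, 0.3, 0.001], [-0.002, -0.002, -1.0], [-0.3, -0.954, 0.002]]
force: [1.4, 0.5, -3.5]
t 16.2 [0.5381 0.1452 0.0785] F [ 1.3527  0.5025 -3.4622] w 0.01684461693697362
1.0 [-0.002  0.002 -0.005] [ 0.0011 -0.0002 -0.0003] [0.537  0.1455 0.0784]
1.1 [0.   0.   0.03] [-0.0134  0.0009  0.    ] [0.5501 0.1455 0.0815]
1.15 [0.    0.    0.015] [-0.0068  0.0011  0.    ] [0.5568 0.1455 0.0827]
1.2 [0.    0.    0.015] [-0.0068  0.0015  0.    ] [0.5637 0.1455 0.0836]
```

View pics/p10.png

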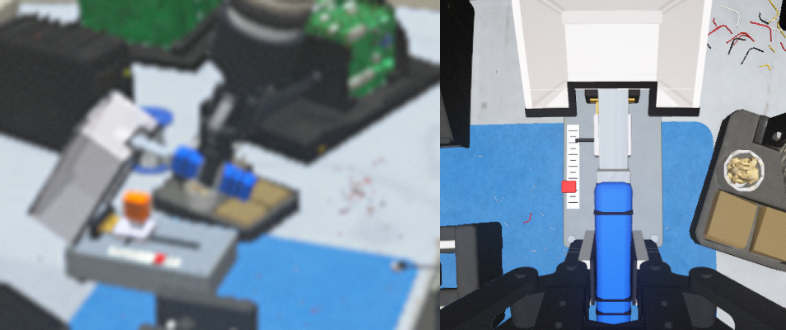

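The hood stands at about 1 rad with the blade under its edge, and the red marker and scale are now visible. I'll lift slightly more, then withdraw the blade.

```bash
python3 -m crank '[[0,0,0.025,-0.0125,0.0005,0,-1],[0,0,0.015,-0.0068,0.001,0,-1],[0,0,0,0,0,0,-1]]' |sed -n '2,4p'
python3 -m crank '[[0,0,0,0.004,0.003,0,-1],[0,0,0,0.015,0.003,0,-1],[0,0,0,0.03,0,0,-1],[0,0,0,0.03,0,0,-1],[0,0,0,0,0,0,-1]]' |sed -n '2,4p'
python3 - <<'E'
from h import *
snap('side','s11');snap('wrist','w11')
o=get_obs();print(o['q'])
d=cv2.absdiff(cv2.imread('pics/s11.png'),cv2.imread('pics/s10.png')).max(2)
for th in(0,1.0,1.2,1.7):
    c,s=np.cos(th),np.sin(th);u,v=proj('s11',[.652-.12*c+.056*s,.184,.04+.12*s+.056*c]);print(th,u,v,d[int(v)-6:int(v)+6,int(u)-6:int(u)+6].mean())
for f in('w10','w11'):
    b=cv2.imread(f'pics/{f}.png').astype(int)
    m=((b[...,2]>150)&(b[...,1]<90)&(b[...,0]<90)).astype(np.uint8);n,l,st,c=cv2.connectedComponentsWithStats(m)
    print(f,[(st[i],c[i].round(1),onz(f,c[i],.049).round(4)) for i in range(1,n) if st[i,4]>60])
E
```

```text
eef_pos: [0.5561, 0.1452, 0.0821]
orientation: [[-0.942, 0.337, 0.002], [-0.003, -0.002, -1.0], [-0.337, -0.942, 0.003]]
force: [2.4, 0.9, -5.4]
eef_pos: [0.4816, 0.1441, 0.0493]
orientation: [[-0.94, 0.34, -0.001], [0.001, -0.001, -1.0], [-0.34, -0.94, 0.0]]
force: [0.1, 0.1, 0.2]
[ -62.0418   10.6881   36.7931  132.6931    7.0293   20.7442 -123.0302]
0 308.86151043397865 268.5611168386022 2.138888888888889
1.0 269.7033689712389 235.80412114114867 89.74305555555556
1.2 260.1492848309026 233.97375397689984 132.09027777777777
1.7 239.04430089237187 237.62198346671624 35.90277777777778
w10 [(array([258, 219,  17,  15, 160], dtype=int32), array([264.6, 226. ]), array([0.5645, 0.182 , 0.049 ]))]
w11 [(array([251, 128,  15,  11,  79], dtype=int32), array([255.9, 132. ]), array([0.565 , 0.1832, 0.049 ])), (array([251, 128,  19,  16,  65], dtype=int32), array([263. , 138.9]), array([0.5606, 0.1789, 0.049 ]))]
```

```bash
python3 -m crank '[[0,0,-0.174,0.03,0,0,-1],[0,0,-0.174,0.03,0,0,-1],[0,0,0,0,0,0,-1]]' |sed -n '2,4p'
python3 -c "
from h import *
print(onz('top0',(320,312),0),onz('top0',(280,314),0))
go([.41,.15,-.02],180);print(get_obs()['q'])"
```

```text
eef_pos: [0.4299, 0.1482, 0.0372]
orientation: [[-1.0, 0.001, 0.002], [-0.002, 0.006, -1.0], [-0.001, -1.0, -0.006]]
force: [-0.2, 0.4, -1.2]
[0.3371 0.0571 0.    ] [0.3336 0.169  0.    ]
t 17.775 turn [ 0.0061  0.0022 -0.0013] shift [ 0.02    0.0571 -0.0015] | pos [0.4299 0.1482 0.0372] F [-0.1823  0.3607 -1.1743] w 0.01688057072214248
[ -46.7446   15.6026   25.8552  123.6794  -10.4442   42.4913 -103.8834]
```

```bash
python3 -m crank '[[0.006,0.002,0,0.022,0,0,-1],[0,0,0,0,0.028,0,-1],[0,0,0,0,0.025,0,-1],[0,0,0,0,0,0,-1]]' |sed -n '2,4p'
python3 -c "
from h import *
go([.408,.15,-.034],180)"
```

```text
eef_pos: [0.4137, 0.1478, -0.0153]
orientation: [[-1.0, 0.02, -0.003], [0.003, 0.001, -1.0], [-0.02, -1.0, -0.001]]
force: [0.2, -0.5, 0.6]
t 18.275 turn [ 0.0009 -0.0025 -0.0196] shift [ 0.0061  0.0185 -0.0021] | pos [ 0.4137  0.1478 -0.0153] F [ 0.1571 -0.5068  0.6288] w 0.01678024779835328
```

```bash
python3 -m crank '[[0,0,-0.02,0.006,0.006,0,-1],[0,0,0,0,0.006,0,-1],[0,0,0,0,0.003,0,-1],[0,0,0,0,0,0,-1]]' |sed -n '2,4p'
python3 -c "
from h import *
go([.408,.15,-.034],180)"
```

```text
eef_pos: [0.4101, 0.1487, -0.0291]
orientation: [[-1.0, 0.005, -0.002], [0.002, 0.003, -1.0], [-0.005, -1.0, -0.003]]
force: [0.2, 0.1, -0.7]
t 18.775 turn [ 0.0029 -0.0025 -0.0051] shift [ 0.0022  0.0049 -0.0012] | pos [ 0.4101  0.1487 -0.0291] F [ 0.1971  0.0627 -0.6845] w 0.01657659610198045
```

```bash
python3 -m crank '[[0.003,0,-0.005,0,0.003,0,-1],[0,0,0,0,0,0,-1]]' |sed -n '2,4p'
python3 -m crank '[[0,0,0,0,0.002,0,-1],[0,0,0,0,0,0,-1]]' |sed -n '2,4p'
python3 -m crank '[[0,0,0,0,0.0015,0,-1],[0,0,0,0,0,0,-1]]' |sed -n '2,4p'
```

```text
eef_pos: [0.4106, 0.1489, -0.0319]
orientation: [[-1.0, 0.001, -0.003], [0.003, 0.0, -1.0], [-0.001, -1.0, -0.0]]
force: [0.4, -0.4, 0.6]
eef_pos: [0.4106, 0.149, -0.0323]
orientation: [[-1.0, -0.001, -0.003], [0.003, 0.001, -1.0], [0.001, -1.0, -0.001]]
force: [-0.0, -1.1, 0.0]
eef_pos: [0.4106, 0.1492, -0.0324]
orientation: [[-1.0, -0.001, -0.004], [0.004, 0.003, -1.0], [0.002, -1.0, -0.003]]
force: [-0.3, -0.2, 0.6]
```

```bash
python3 -c "
from h import *
print(get_obs()['q']);go([.408,.15,-.034],180)"
python3 -m crank '[[0,0,0,0,0.005,0,-1],[0,0,0,0,0,0,-1]]' |sed -n '2,4p'
```

```text
[ -44.6567   21.9489   22.4174  128.0524  -15.7081   32.5139 -100.5814]
t 19.525 turn [ 0.0026 -0.0036  0.0015] shift [ 0.0026  0.0016 -0.0008] | pos [ 0.4106  0.1492 -0.0324] F [-0.3221 -0.1725  0.5717] w 0.0167922151050013
eef_pos: [0.4114, 0.1497, -0.0324]
orientation: [[-1.0, -0.004, -0.005], [0.005, 0.007, -1.0], [0.004, -1.0, -0.007]]
force: [0.6, 1.0, -0.9]
```

The arm stops about 2 mm above the expected rest height with no load, probably at its inner reach limit. A 2 mm settle is harmless, so I'll open gently here.

```bash
python3 -m crank '[[0,0,0,0,0,0,-0.5],[0,0,0,0,0,0,-0.2],[0,0,0,0,0,0,0.1],[0,0,0,0,0,0,0.1],[0,0,0,0,0,0,0.1]]' |sed -n '2,5p'
python3 -m crank '[[0,0,0,0,-0.02,0,0.1],[0,0,0,0,-0.04,0,0.1],[0,0,0,0,-0.055,0,0.1],[0,0,0,0,-0.055,0,0.1],[0,0,0,-0.03,-0.03,0,0.1],[0,0,0,-0.03,0,0,0.1],[0,0,0,0,0,0,0.1]]' |sed -n '2,5p'
python3 - <<'E'
from h import *
go([.592,.145,.15],180)
snap('wrist','w12');snap('side','s12')
a=cv2.imread('pics/s12.png')[190:330,240:400];a=cv2.resize(a,(400,350),interpolation=cv2.INTER_CUBIC)
b=cv2.resize(cv2.imread('pics/w12.png')[:420,:][:, 110:530],(400,400))
cv2.imwrite('pics/p12.png',np.hstack([cv2.copyMakeBorder(a,0,50,0,0,0),b]))
for f,im in(('w12',cv2.imread('pics/w12.png')),):
    h=cv2.cvtColor(im,cv2.COLOR_BGR2HSV)
    for n,lo,hi,z in(('red',(0,150,120),(5,255,255),.049),('red2',(170,150,120),(180,255,255),.049),('orange',(6,120,120),(20,255,255),.086),('blue',(105,190,150),(115,255,255),.022)):
        k,l,st,c=cv2.connectedComponentsWithStats(cv2.inRange(h,lo,hi));print(n,[(st[i].tolist(),c[i].round(1),onz(f,c[i],z).round(4)) for i in range(1,k) if st[i,4]>60][:6])
E
```

```text
eef_pos: [0.4112, 0.1497, -0.0334]
orientation: [[-1.0, -0.004, -0.004], [0.004, 0.006, -1.0], [0.004, -1.0, -0.006]]
force: [0.2, -0.0, -0.0]
gripper_width: 0.0469
eef_pos: [0.4725, 0.1484, 0.1722]
orientation: [[-1.0, -0.005, -0.003], [0.003, 0.005, -1.0], [0.005, -1.0, -0.005]]
force: [-1.4, -0.2, -0.3]
gripper_width: 0.0471
t 21.275 turn [ 0.0054 -0.003   0.0055] shift [-0.1196  0.0215  0.0031] | pos [0.4725 0.1484 0.1722] F [-1.4326 -0.2017 -0.326 ] w 0.047127289696121594
red [([276, 112, 14, 11, 143], array([282.1, 117. ]), array([0.5644, 0.1814, 0.049 ]))]
red2 []
orange [([313, 41, 22, 40, 253], array([323.4,  67.9]), array([0.5955, 0.1462, 0.086 ]))]
blue []
```

Tool released. I'll turn the hand half round so the wrist camera sits on the robot's side, clear of the open hood, before gripping the slide.

```bash
python3 -m crank '[[0,-0.185,0,-0.03,0,0,0.1],[0,-0.185,0,-0.03,0,0,0.1],[0,-0.185,0,0,0,0,0.1],[0,-0.185,0,0,0,0,0.1],[0,-0.185,0,0,0,0,0.1],[0,-0.185,0,0,0,0,0.1],[0,-0.185,0,0,0,0,0.1],[0,-0.185,0,0,0,0,0.1],[0,-0.185,0,0,0,0,0.1],[0,-0.185,0,0,0,0,0.1]]' |sed -n '2,4p'
python3 -m crank '[[0,-0.185,0,0,0,0,0.1],[0,-0.185,0,0,0,0,0.1],[0,-0.185,0,0,0,0,0.1],[0,-0.185,0,0,0,0,0.1],[0,-0.185,0,0,0,0,0.1],[0,-0.185,0,0,0,0,0.1],[0,-0.16,0,0,0,0,0.1],[0,0,0,0,0,0,0.1]]' |sed -n '2,4p'
python3 - <<'E'
from h import *
print(get_obs()['q']);go([.598,.1455,.12],0)
snap('wrist','w13');snap('top','top13');snap('side','s13')
im=cv2.imread('pics/w13.png');h=cv2.cvtColor(im,cv2.COLOR_BGR2HSV);g=cv2.cvtColor(im,cv2.COLOR_BGR2GRAY)
for n,lo,hi,z in(('red',(0,150,120),(5,255,255),.049),('orange',(6,120,120),(20,255,255),.086)):
    k,l,st,c=cv2.connectedComponentsWithStats(cv2.inRange(h,lo,hi));print(n,[(st[i].tolist(),c[i].round(1),onz('w13',c[i],z).round(4)) for i in range(1,k) if st[i,4]>60][:6])
for f in('w13','w12'):
  G=cv2.cvtColor(cv2.imread(f'pics/{f}.png'),cv2.COLOR_BGR2GRAY)
  for y in(.166,.170,.173):
    r=[]
    for x in np.arange(.56,.63,.003):
        u,v=proj(f,[x,y,.0485]).round().astype(int); r.append(int(G[v,u]) if 0<=v<480 and 0<=u<640 else -1)
    print(f,y,r)
E
```

```text
eef_pos: [0.5137, 0.1542, 0.1627]
orientation: [[0.302, -0.032, 0.953], [-0.953, 0.001, 0.302], [-0.01, -0.999, -0.03]]
force: [0.7, 0.1, -0.1]
eef_pos: [0.4995, 0.1534, 0.1569]
orientation: [[0.998, -0.049, -0.026], [0.026, -0.005, 1.0], [-0.05, -0.999, -0.004]]
force: [0.2, 0.1, -0.4]
[-24.7259  13.5937   4.1097 105.7058  -1.8921  63.5022  71.6635]
t 23.625 turn [ 0.0045  0.0259 -0.0495] shift [ 0.0999  0.032  -0.0104] | pos [0.4995 0.1534 0.1569] F [ 0.2363  0.1047 -0.4229] w 0.04714035093939685
red [([343, 298, 12, 9, 99], array([348.9, 302.1]), array([0.5629, 0.1815, 0.049 ]))]
orange [([291, 336, 38, 38, 401], array([309.2, 352.1]), array([0.5934, 0.1468, 0.086 ]))]
w13 0.166 [217, 218, 217, 222, 220, 220, 217, 218, 217, 220, 217, 218, 216, 217, 73, 217, 217, 213, 214, 216, 216, 215, 211, 211]
w13 0.17 [217, 220, 219, 218, 217, 218, 217, 217, 220, 220, 219, 218, 215, 214, 74, 200, 217, 217, 215, 216, 214, 216, 213, 212]
w13 0.173 [251, 252, 251, 230, 230, 239, 240, 247, 248, 247, 252, 217, 218, 230, 73, 231, 242, 236, 220, 217, 216, 214, 212, 213]
w12 0.166 [219, 220, 219, 220, 220, 219, 221, 219, 218, 219, 219, 216, 215, 215, 70, 215, 217, 214, 211, 211, 209, 211, 212, 211]
w12 0.17 [218, 217, 220, 220, 217, 218, 218, 216, 215, 219, 218, 220, 218, 215, 68, 215, 213, 215, 212, 212, 212, 212, 210, 211]
w12 0.173 [250, 250, 240, 240, 210, 216, 216, 215, 247, 252, 233, 242, 211, 227, 67, 227, 226, 226, 215, 212, 215, 214, 211, 208]
```

The pointer's home is at x≈0.602 and the marker at x≈0.564, so the pull is about 38 mm. Approaching the grip.

```bash
python3 -m crank '[[0.004,0.026,-0.049,0.034,0,-0.0035,0.1],[0,0,0,0.034,0,-0.0035,0.1],[0,0,0,0.032,0.012,-0.0035,0.1],[0,0,0,0,0.02,0,0.1],[0,0,0,0,0,0,0.1]]' |sed -n '2,4p'
python3 -c "
from h import *
go([.6,.1455,.018],0);print(get_obs()['q'])"
```

```text
eef_pos: [0.6024, 0.1441, 0.1227]
orientation: [[1.0, 0.002, 0.008], [-0.008, -0.001, 1.0], [0.002, -1.0, -0.001]]
force: [-0.5, 0.6, 0.2]
t 24.4 turn [ 0.0007 -0.0079  0.0018] shift [-0.0026  0.1047  0.0015] | pos [0.6024 0.1441 0.1227] F [-0.5346  0.581   0.2268] w 0.04691212634339765
[-21.7463  23.1508   5.6048  97.1913  -2.4677  59.6933  74.202 ]
```

```bash
python3 -m crank '[[0,-0.008,0.002,-0.003,0.03,0.0015,0.1],[0,0,0,0,0.03,0,0.1],[0,0,0,0,0.02,0,0.1],[0,0,0,0,0.01,0,0.1],[0,0,0,0,0.006,0,0.1],[0,0,0,0,0,0,0.1]]' |sed -n '2,4p'
python3 -c "
from h import *
go([.6,.1455,.018],0)"
```

```text
eef_pos: [0.6026, 0.1477, 0.03]
orientation: [[1.0, 0.008, 0.002], [-0.002, 0.002, 1.0], [0.008, -1.0, 0.002]]
force: [0.6, -0.9, 0.7]
t 25.15 turn [-0.0018 -0.0022  0.0085] shift [-0.0027  0.012  -0.0022] | pos [0.6026 0.1477 0.03  ] F [ 0.6023 -0.8787  0.6839] w 0.04700458540158947
```

```bash
python3 -m crank '[[-0.002,-0.002,0.008,-0.003,0.004,-0.002,0.1],[0,0,0,0,0.003,0,0.1],[0,0,0,0,0,0,0.1]]' |sed -n '2,4p'
python3 -m crank '[[0,0,0,0,0,0,-1],[0,0,0,0,0,0,-1],[0,0,0,0,0,0,-1],[0,0,0,0,0,0,-1]]' 60 |sed -n '1,5p'
python3 -c "
from h import *
go([.562,.1455,.023],0)"
```

```text
eef_pos: [0.6008, 0.1459, 0.0243]
orientation: [[1.0, 0.003, 0.0], [-0.001, 0.001, 1.0], [0.003, -1.0, 0.001]]
force: [-0.7, -0.1, -0.0]
time: 26.02
eef_pos: [0.601, 0.146, 0.0248]
orientation: [[1.0, 0.003, -0.0], [0.0, 0.001, 1.0], [0.003, -1.0, 0.001]]
force: [-0.3, 0.4, 0.1]
gripper_width: 0.0149
t 26.025 turn [-0.0007  0.0004  0.0034] shift [-0.039   0.0016 -0.0005] | pos [0.601  0.146  0.0248] F [-0.3078  0.4306  0.0523] w 0.014894339614365646
```

The grip is held (width 15 mm). Now I'll pull slowly.

```bash
python3 -m crank '[[0,0,0,-0.006,0,0,-1],[0,0,0,-0.008,0,0,-1],[0,0,0,-0.008,0,0,-1],[0,0,0,-0.008,0,0,-1],[0,0,0,-0.006,0,0,-1],[0,0,0,0,0,0,-1],[0,0,0,0,0,0,-1]]' |sed -n '1,5p'
python3 - <<'E'
from h import *
go([.563,.1455,.0245],0)
snap('wrist','w14');snap('side','s14');snap('top','top14')
im=cv2.imread('pics/w14.png');G=cv2.cvtColor(im,cv2.COLOR_BGR2GRAY);h=cv2.cvtColor(im,cv2.COLOR_BGR2HSV)
k,l,st,c=cv2.connectedComponentsWithStats(cv2.inRange(h,(0,150,120),(5,255,255)));print([(st[i].tolist(),c[i].round(1),onz('w14',c[i],.049).round(4)) for i in range(1,k) if st[i,4]>60])
xs=np.arange(.55,.61,.002)
for y in(.166,.17,.173): print(y,[(x.round(3),int(G[tuple(proj('w14',[x,y,.0485]).round().astype(int)[::-1])])) for x in xs if G[tuple(proj('w14',[x,y,.0485]).round().astype(int)[::-1])]<110])
E
```

```text
time: 26.9
eef_pos: [0.5668, 0.1458, 0.0248]
orientation: [[1.0, 0.013, -0.0], [0.0, 0.001, 1.0], [0.013, -1.0, 0.001]]
force: [5.6, 0.3, -4.6]
gripper_width: 0.0146
t 26.9 turn [-0.0014  0.0004  0.0131] shift [-0.0038  0.0002 -0.0003] | pos [0.5668 0.1458 0.0248] F [ 5.6068  0.3005 -4.6422] w 0.01461021461444308
[([379, 274, 23, 17, 329], array([389.7, 281.7]), array([0.5633, 0.1807, 0.049 ]))]
0.166 [(np.float64(0.568), 82), (np.float64(0.57), 68), (np.float64(0.572), 73), (np.float64(0.574), 85), (np.float64(0.576), 100), (np.float64(0.578), 103), (np.float64(0.582), 108), (np.float64(0.584), 64), (np.float64(0.586), 65), (np.float64(0.588), 64), (np.float64(0.59), 60), (np.float64(0.592), 62), (np.float64(0.594), 61), (np.float64(0.596), 59), (np.float64(0.598), 56), (np.float64(0.6), 57), (np.float64(0.602), 53), (np.float64(0.604), 51), (np.float64(0.606), 53), (np.float64(0.608), 49)]
0.17 [(np.float64(0.568), 91), (np.float64(0.57), 86), (np.float64(0.572), 73), (np.float64(0.574), 85), (np.float64(0.576), 76), (np.float64(0.578), 68), (np.float64(0.58), 67), (np.float64(0.582), 64), (np.float64(0.584), 66), (np.float64(0.586), 67), (np.float64(0.588), 96), (np.float64(0.59), 62), (np.float64(0.592), 58), (np.float64(0.594), 62), (np.float64(0.596), 55), (np.float64(0.598), 55), (np.float64(0.6), 55), (np.float64(0.602), 55), (np.float64(0.604), 52), (np.float64(0.606), 46), (np.float64(0.608), 50)]
0.173 [(np.float64(0.568), 92), (np.float64(0.578), 70), (np.float64(0.58), 66), (np.float64(0.582), 66), (np.float64(0.584), 64), (np.float64(0.586), 71), (np.float64(0.588), 88), (np.float64(0.59), 62), (np.float64(0.592), 57), (np.float64(0.594), 62), (np.float64(0.596), 55), (np.float64(0.598), 53), (np.float64(0.6), 49), (np.float64(0.602), 52), (np.float64(0.604), 51), (np.float64(0.606), 47), (np.float64(0.608), 50)]
```

The pointer is at about 0.568 and the marker at about 0.5635, so it needs about 4 mm more.

```bash
python3 -m crank '[[0,0,0.006,-0.004,0,0,-1],[0,0,0,0,0,0,-1],[0,0,0,0,0,0,-1],[0,0,0,0,0,0,-1]]' |sed -n '1,5p'
python3 - <<'E'
from h import *
snap('wrist','w15');snap('side','s15')
a=cv2.imread('pics/s15.png')[190:340,230:410];a=cv2.resize(a,(396,330),interpolation=cv2.INTER_CUBIC)
u,v=proj('w15',[.564,.176,.049]).astype(int);print(u,v);im=cv2.imread('pics/w15.png')
b=cv2.resize(im[v-45:v+45,u-55:u+55],(396,324),interpolation=cv2.INTER_CUBIC)
c=cv2.resize(im,(396,297))
top=np.hstack([a,cv2.copyMakeBorder(b,0,6,0,0,0)]);t2=snap('top','top15')['image'][180:310,200:375];c2=cv2.resize(t2,(396,297),interpolation=cv2.INTER_CUBIC)
p=np.vstack([top,np.hstack([c,c2])]);p=cv2.resize(p,None,fx=.94,fy=.94);cv2.imwrite('pics/p15.png',p);print(p.shape)
E
```

```text
time: 27.55
eef_pos: [0.5647, 0.1458, 0.0248]
orientation: [[1.0, 0.01, -0.0], [0.0, 0.002, 1.0], [0.01, -1.0, 0.002]]
force: [5.0, -0.3, -4.4]
gripper_width: 0.015
380 286
(589, 744, 3)
```

View pics/p15.png

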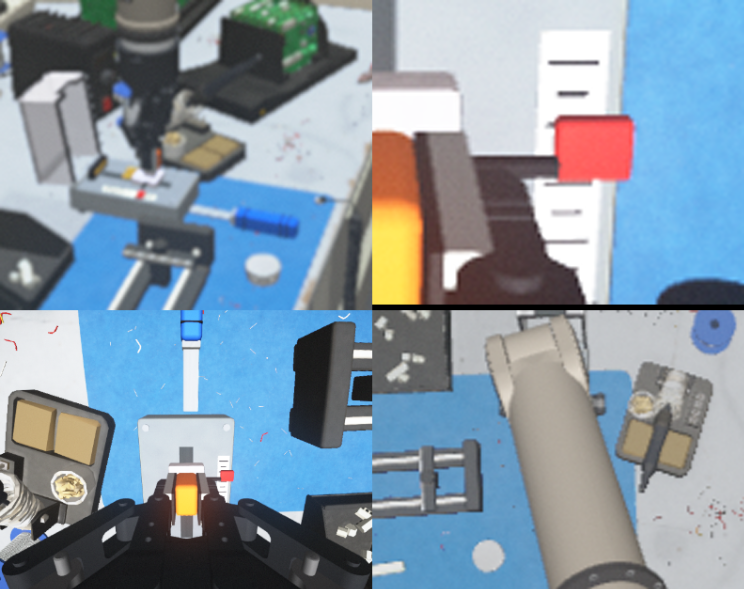

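The hood stands fully open, and the tool lies flat on the mat in front of the jig. The pointer is about 3 mm behind the marker's middle, so I'll pull a little further.

```bash
python3 -m crank '[[0,0,0,-0.005,0,0,-1],[0,0,0,0,0,0,-1],[0,0,0,0,0,0,-1],[0,0,0,0,0,0,-1]]' |sed -n '1,5p'
cat > chk.py <<'E'
from h import *
import sys
f=sys.argv[1];snap('wrist',f);im=cv2.imread(f'pics/{f}.png');h=cv2.cvtColor(im,cv2.COLOR_BGR2HSV);G=cv2.cvtColor(im,cv2.COLOR_BGR2GRAY)
k,l,st,c=cv2.connectedComponentsWithStats(cv2.inRange(h,(0,150,120),(5,255,255)))
i=max(range(1,k),key=lambda i:st[i,4] if abs(c[i][0]-390)<60 and abs(c[i][1]-285)<50 else 0);print('marker',st[i],c[i])
for u in range(st[i,0]-8,st[i,0]-1,2): print(u,{int(v):int(G[v,u]) for v in range(st[i,1]-6,st[i,1]+st[i,3]+8)})
o=get_obs();print(o['time'],o['eef_pos'],o['force'],o['gripper_width'])
E
python3 chk.py w16
```

```text
time: 28.2
eef_pos: [0.5617, 0.1458, 0.0248]
orientation: [[1.0, 0.013, -0.0], [0.0, 0.002, 1.0], [0.013, -1.0, 0.002]]
force: [6.0, 0.4, -4.5]
gripper_width: 0.0149
marker [379 283  22  17 321] [389.1308 291.0031]
371 {277: 223, 278: 220, 279: 222, 280: 223, 281: 225, 282: 221, 283: 223, 284: 223, 285: 223, 286: 217, 287: 72, 288: 72, 289: 76, 290: 88, 291: 91, 292: 91, 293: 115, 294: 222, 295: 219, 296: 192, 297: 189, 298: 171, 299: 116, 300: 124, 301: 99, 302: 69, 303: 72, 304: 76, 305: 91, 306: 68, 307: 70}
373 {277: 230, 278: 231, 279: 244, 280: 241, 281: 239, 282: 239, 283: 239, 284: 241, 285: 250, 286: 249, 287: 67, 288: 69, 289: 79, 290: 91, 291: 90, 292: 90, 293: 149, 294: 253, 295: 253, 296: 253, 297: 254, 298: 254, 299: 254, 300: 254, 301: 254, 302: 252, 303: 252, 304: 250, 305: 232, 306: 159, 307: 69}
375 {277: 255, 278: 255, 279: 255, 280: 255, 281: 255, 282: 255, 283: 249, 284: 254, 285: 255, 286: 255, 287: 70, 288: 69, 289: 81, 290: 89, 291: 88, 292: 87, 293: 177, 294: 255, 295: 255, 296: 255, 297: 255, 298: 255, 299: 255, 300: 218, 301: 229, 302: 255, 303: 255, 304: 255, 305: 255, 306: 255, 307: 255}
377 {277: 255, 278: 255, 279: 255, 280: 255, 281: 255, 282: 232, 283: 119, 284: 245, 285: 254, 286: 253, 287: 70, 288: 71, 289: 83, 290: 88, 291: 87, 292: 90, 293: 139, 294: 246, 295: 246, 296: 246, 297: 253, 298: 255, 299: 255, 300: 144, 301: 221, 302: 255, 303: 255, 304: 255, 305: 255, 306: 255, 307: 255}
28.25 [0.5616 0.1458 0.0247] [ 5.6733  0.773  -3.8073] 0.01480975420285198
```

The pointer (rows 287–293) now sits on the marker's middle (rows 283–299), at rest. Handing in.

```bash
python3 -c "
from station import hand_in
print(hand_in())"
```

```text
the job is handed in; nothing more can be done
None
```

The job is done and handed in at 28.3 s of the 64 s allowed. I levered the hood open with the pry tool, laid the tool on the mat in front of the jig and let go. I then pulled the slide to the red marker and handed in still holding it at the 60 N setting. `hand_in` gives no verdict, so the evidence is my own checks below.

**Last checks**
- **Hood:** it stands fully open in the last side view.
- **Tool:** it lies flat and free on the mat in the last view, taken just before the final 3 mm pull.
- **Pointer:** its centre is within about 1 mm of the marker's middle along the jig (wrist image rows 290 and 291). The force along the slide's pull was 5.7 N and the grip width 15 mm.
- **Bystanders:** I touched none that I know of. I did not measure their positions at the end; some were out of the final views.

**What failed or disagreed**
- **First grasp:** it closed on nothing. The real fingertips end about 40 mm behind the reported TCP, unlike the description. I found the height by eye and by probing downward, then used that offset for the rest of the job.
- **Laying the tool down:** the arm stopped about 2 mm above the expected rest height with no contact force, so the tool may have settled by that much when released.
- **Holding the slide:** the wrist also reads about 4 N downward. I did not look into why.

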